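# Fit the electrode carriage on the bent support rod

## Robot

A 6-joint arm with a two-finger parallel gripper is mounted at the origin on a cart in front of the work surface, level with it; the furniture and walls round the work are solid. World frame = base frame: x ahead of the robot, y to its left, z up, the work surface at z = 0. Lengths are in m, angles in rad, forces in N, time in s.
With the tool pointing down it reaches from about 0.25 to 0.725 m from the base axis. Payload 4 kg.
Tool frame: the origin (TCP) lies between the finger pads; the fingertips stand 8 mm ahead of it and the grasp point (between the pads) lies 11 mm behind it; z points along the fingers, y is the line along which they close (so a half turn about z gives the same grasp; the last joint's range is limited). The gripper opens to 85 mm and grips with 20 to 120 N. Pads are 22 mm wide; open, the fingers measure 114 mm over their backs; the gripper's body (76 mm by 85 mm) begins 54 mm behind the grasp point. The pads swing forward as they close: fully open they stand 13 mm farther back than shut.
Start: joints at [1.119, 0.241, 0.005, 1.335, 0, 1.571], TCP at [0.218, 0.45, 0.239] pointing down, gripper open.
Joint ranges: [-2.72, 2.72], [-1.05, 1.87], [-1.09, 1.28], [-1.99, 2.15], [-1.42, 1.44], [-3.14, 3.14]. Speed limits (rad/s): [2.79, 2.79, 3.14, 3.14, 3.14, 3.14].

## Interface

Orientations are given as a rotation vector (axis times angle).
In Python, from rig import ctrl gives the robot as it stands.
- The arm moves only by the tool drive_tool, never from a script. Its argument "deltas" is a list of rows, each a list of 4 numbers: the shift along the tool's x, y, z scaled (see below), then the turn about the tool's z scaled (see below). In form: [[dx, dy, dz, twist], ...]. A call has 1 to 5 rows; each row shifts and turns the commanded pose from where the row before left it, along the tool's axes as they then stand; what a row does not reach is not made up. The controller multiplies each number of a shift by 30 mm and each number of a turn by 45 degrees. A row lasts 1/12 s, in which the tool goes at most 41.7 mm and 7.16 degrees, less where a joint would pass 70% of its speed; a pose out of reach is approached as far as the arm can. A call with a number of a shift or a turn outside -1 to 1 is refused whole. A call with a gripper value outside its range is refused whole. "fingers" is the closure in counts, from 0 (fully open) to 255 (shut), set as the call begins (left out, the last holds). The fingers move at their own pace and stop on an object; "force" is the grip in N (left out, the last holds). Time passes only in rows, so rows that do not move let the fingers close. It gives the time, the measured TCP pose, the force, the opening and the grip force at its end, in the units of the state.
- ctrl.state(): the state, without advancing time (a new reading comes with each control period).
- ctrl.camera(name): name is "scene" or "top" or "wrist"; returns a dict with "pixels" (480x640x3 uint8, red, green, blue), "camera_matrix" (3x3 intrinsics, pixels), "eye" and "orientation" of the camera in the world; the wrist camera has in their place "T_tool_cam" (4x4, takes a point from camera to tool coordinates, whose origin is the TCP and whose axes are the flange's). Camera axes: x right, y down, z forward; pixel columns grow to the right and rows downward; lengths in m; the calibration is good to about 2 mm. The wrist camera is an equidistant fisheye: a pixel r from the principal point sees the ray r / f radians off the axis. A picture is of the moment at which its call begins: read the wrist's pose just before it. There is no depth.
- ctrl.job_done(): hands the job in; it is judged then, once.
The state is a dict: "t": time; "joints": joint angles; "qd": joint speeds; "effort": joint torques, N m; "eef_pos": TCP position; "orientation": TCP orientation; "contact_force": force on the tool from outside, world axes, zero at the start; "wrist_torque": the same for the moment, N m; "grip_width": finger opening in m; "gripper_force": force on a finger pad.
Only numpy, scipy, OpenCV 4.12 (cv2) and the standard library are available. Lean on these libraries where they do the work, as an engineer would, in place of code of your own. Each camera call takes 0.05 s, during which the arm holds its last target. There are 200 camera calls.

## Task

Pick up the blue electrode carriage by its upright tab, thread its bore onto the free end of the bent support rod and slide it along the rod and round the bend, feeling your way so that it never binds: ease off before the rod pushes back with more than about 10 N. Bring it up to the red stop ring, press it home against the ring's brass buffer with a steady 10 N or so, then let go so that it hangs there upright, and leave the other things on the bench alone.

Things in the scene. Friction and masses are not known exactly. Their poses are not given: they have to be found in the camera images.
- carriage: Blue electrode carriage, about 0.12 kg, upright on the bench; alike both ways round. Origin: centre of its underside; z up, x along the bore. Foot block 24 (x) x 30 x 30 mm high with black socket tubes, 64 mm wide (y) in all; above it a sleeve, 28 mm outside diameter, 22 mm long; on top an upright tab 10 mm thick (x), 28 mm wide (y), from z = 57 to 106 mm, to grip across its thickness.
- bore (a point): Centre of the carriage's through bore, half way along it: 44 mm above its underside, same axes as the carriage. The bore is 12.5 mm in diameter, so it has 2.5 mm play on the rod on a straight, less in the bend. The carriage's weight lies below the bore: let go, it hangs upright on the rod.
- stand: Fixed bent steel rod, 10 mm in diameter, on a grey foot plate 110 (x) x 90 x 20 mm, let 0 to 10 mm into the bench. Origin: under the plate's centre, z up. From the free end the rod's axis lies level, 140 mm above this origin: first leg 65 mm straight, an arc of 45 mm radius turning 70 degrees (to the right, going in), second leg 120 mm straight along the stand's -y; then it curves down into the plate, its upright 20 mm farther on.
- rod_tip (a point): The very end of the rod's free end, which tapers over its last 14 mm to a blunt point 4 mm across; the point is on the rod's axis, 130 to 140 mm above the bench. Its x axis points along the first leg, inward; z up.
- bend_start (a point): Point on the rod's axis where the first leg ends and the bend begins. Axes as the stand.
- bend_end (a point): Point on the rod's axis where the bend ends and the second leg begins. Axes as the stand.
- stop_ring: Red stop ring, 24 mm in diameter, 12 mm long, clamped rigidly on the second leg, 60 to 95 mm past bend_end. Origin: its centre, on the rod's axis; x along the rod in the direction of travel. From its near face (x = -6 mm) a stiff brass buffer sleeve, 18 mm across, stands out 2 to 14 mm, set differently each time: where the carriage meets it (bore centre at x = -31 to -19 mm) must be felt.
- label_tape: Blue roll of label tape, a bystander to be left where it is. Origin: centre of its underside.
- timer: Small white timer, a bystander to be left where it is. Origin: centre of its underside.
- pipette_filler: Red rubber pipette filler, a bystander to be left where it is. Origin: centre of its underside.
- beaker_100: Clear beaker, a bystander to be left where it is. Origin: centre of its underside.
- marker_black: Marker pen, a bystander to be left where it is. Origin: centre of its underside.
Mind the look-alikes: they are no part of the job. Several things look just like the carriage: the one meant starts farthest to the robot's right.

How it is judged:
On the way, in this order (a step that is already met when the one before it is completed fails the run):
1. the carriage's bore is threaded on the rod's first leg (x of bore in the frame of rod_tip above 0.02 m and y of bore in the frame of rod_tip between -0.005 and 0.005 m and z of bore in the frame of rod_tip between -0.005 and 0.005 m), for 0.05 s.
2. the carriage has gone round the bend and is on the second leg (x of bore in the frame of stop_ring above -0.12 m and y of bore in the frame of stop_ring between -0.005 and 0.005 m and z of bore in the frame of stop_ring between -0.005 and 0.005 m and angle between the x axis of carriage and the x axis of stop_ring, either way round below 0.22 rad), for 0.1 s.
3. the carriage is pressed home against the buffer of the red stop ring (at least 7 N for 0.3 s) (contact force between carriage and stop_ring above 7 N), for 0.3 s.
At the end, for the whole second after the job is handed in: The carriage hangs released and at rest on the second leg of the rod, bore on the rod's axis (within 5 mm), upright within 0.3 rad, its bore centre at most 33.5 mm short of the red stop ring's centre, where it was pressed against the buffer (all of step 2 and x of bore in the frame of stop_ring above -0.0335 m and angle between carriage's own z axis and vertical below 0.3 rad and linear speed of carriage below 0.02 m/s and contact force between carriage and the fingers below 0.1 N); the robot touches nothing.
It fails at once if the carriage is forced on the rod (more than 15 N between carriage and rod) (contact force between carriage and stand above 15 N).
It fails at once if the carriage is pressed on the stop ring's buffer with more than 15 N (contact force between carriage and stop_ring above 15 N).
It fails at once if a bystander (tape, timer, pipette filler, beaker or marker) is disturbed (moved more than 30 mm) (distance of any of label_tape, timer, pipette_filler, beaker_100, marker_black from where it was at the start of the episode above 0.03 m).
It also fails if it takes over 72 s, if anything falls off the work surface, if the arm or the gripper's body presses on something with over 40 N, if the wrist force passes 120 N, or if a joint passes its speed limit or range.

## Working session

There is one attempt and no reset: what is moved stays moved. The work goes in short steps, Python scripts to look and compute and a tool call to move; the robot and the scene stay as the last step left them, time stands still between calls to the robot, and variables do not carry over. Pictures are saved under pics/ and viewed, at most 10 in all, crops included, and the job is handed in when it is done.

Besides the shell and the picture viewer there is one more tool, called after "Request:" in YAML: its name, and indented under it one key for each argument. drive_tool: Moves the arm, as the interface text tells. Shifts and turns lie within -1 to 1; 1 stands for 30 mm of shift or 45 degrees of turn. Its arguments: {"type":"object","properties":{"deltas":{"type":"array"},"fingers":{"type":"number"},"force":{"type":"number"}},"required":["deltas"]}

```bash
mkdir -p pics; ls
cat > h.py <<'E'
import numpy as np,cv2
from scipy.spatial.transform import Rotation as R
from rig import ctrl
def snap(n,f):
    c=ctrl.camera(n); cv2.imwrite('pics/'+f,c['pixels'][:,:,::-1]); return c
E
python3 - <<'E'
from h import *
print(ctrl.state())
import pickle
for n in ('top','scene'):
    c=snap(n,n+'1.png'); pickle.dump(c,open(n+'1.pkl','wb'))
    print(n,c['camera_matrix'],c['eye'],c['orientation'])
E
```

```text
pics
{'t': 0.0, 'joints': array([ 1.11899470e+00,  2.41407973e-01,  3.69712289e-03,  1.33519762e+00,
       -5.75540348e-05,  1.57079786e+00]), 'qd': array([-9.69216842e-04, -9.05291977e-05, -4.73169194e-04,  5.01715730e-04,
        1.11145337e-03, -9.47183115e-04]), 'effort': array([-2.88776810e-04, -3.72315824e+01,  2.52410710e+01,  1.70606165e-02,
       -5.19215962e-05, -1.63553983e-05]), 'eef_pos': array([0.21803476, 0.44925877, 0.2384051 ]), 'orientation': array([-0.70357615, -3.06136482,  0.00325328]), 'contact_force': array([-0.16094117,  0.32186658, -0.58443216]), 'wrist_torque': array([-0.08034583, -0.02410878, -0.00238982]), 'gripper_force': 0.0, 'grip_width': 0.08540215905845674}
top [[610.98759247   0.         317.74283254]
 [  0.         610.98759247 243.38920919]
 [  0.           0.           1.        ]] [ 0.39523759 -0.06061328  1.62586035] [-2.15754951  2.12104859 -0.12942599]
scene [[616.80636999   0.         314.11289755]
 [  0.         616.80636999 243.36743453]
 [  0.           0.           1.        ]] [-0.13968769 -0.86516407  1.32143097] [-2.27433288  0.89159453 -0.33045075]
```

View pics/top1.png

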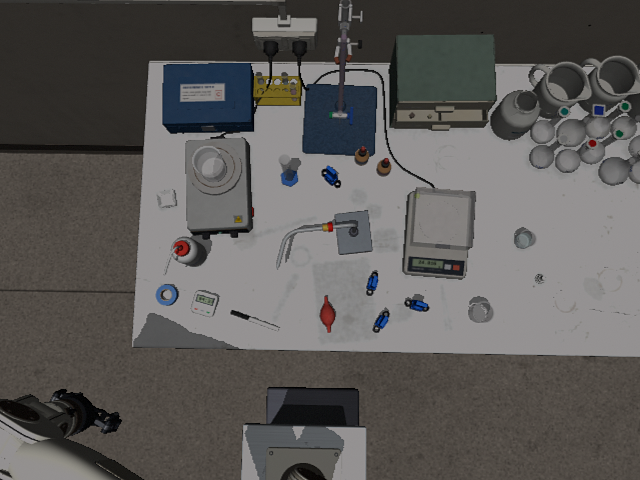

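View pics/scene1.png

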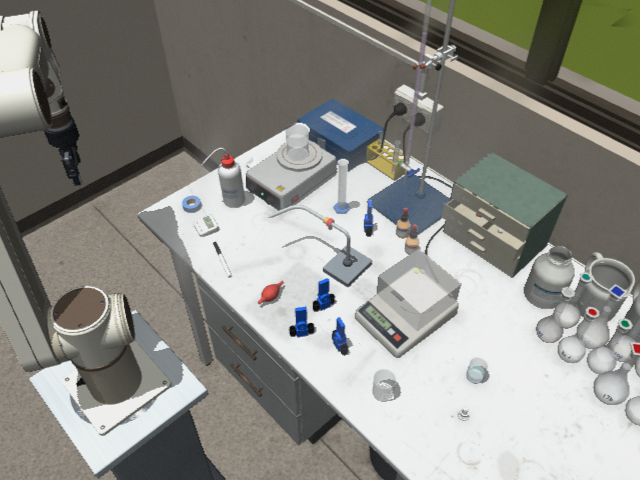

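The top view shows the target carriage at about (416,305), rightmost of the near group. The rod tip is at (279,267), the bend near (288,236), the red ring at (327,227) and the plate at (353,232). The scene view shows the same layout, with the target at (341,336).

```bash
cat >> h.py <<'E'
def ray(c,px):
    K=c['camera_matrix']; d=np.array([(px[0]-K[0,2])/K[0,0],(px[1]-K[1,2])/K[1,1],1.])
    return np.array(c['eye']),R.from_rotvec(c['orientation']).apply(d)
def onz(c,px,z):
    e,d=ray(c,px); return e+d*(z-e[2])/d[2]
E
python3 - <<'E'
from h import *
import pickle
c=pickle.load(open('top1.pkl','rb'))
p=c['pixels'][:,:,::-1]
a=cv2.resize(p[212:332,262:442],None,fx=4.4,fy=4.4,interpolation=cv2.INTER_CUBIC); cv2.imwrite('pics/crop1.png',a)
h=cv2.cvtColor(p,cv2.COLOR_BGR2HSV)
b=((h[...,0]>105)&(h[...,0]<125)&(h[...,1]>150)&(h[...,2]>60)).astype(np.uint8)
n,l,s,m=cv2.connectedComponentsWithStats(b)
for i in range(1,n):
    if s[i,4]>30 : print(s[i],m[i],onz(c,m[i],.08)[:2])
r=(((h[...,0]<8)|(h[...,0]>172))&(h[...,1]>150)&(h[...,2]>80)).astype(np.uint8)
n,l,s,m=cv2.connectedComponentsWithStats(r)
for i in range(1,n):
    if s[i,4]>20 : print('red',s[i],m[i],onz(c,m[i],.135)[:2])
for q in [(279,267),(288,236),(353,232)]: print(q,onz(c,q,.135)[:2])
E
```

```text
[177  63  74  36 753] [226.03320053  74.42363878] [1.06500363 0.2249999 ]
[175  67  27  24 125] [187.096  79.096] [1.05082911 0.3286887 ]
[163  70   7  52  75] [163.77333333  94.16      ] [1.00811848 0.38896257]
[177  88  61  20 181] [213.01657459 100.13812155] [0.99298074 0.25680051]
[241 100  10  22  73] [246.94520548 110.17808219] [0.96627621 0.16563511]
[347 107   6  18  71] [350.25352113 115.38028169] [ 0.95515129 -0.10733345]
[595 106   9   9  67] [598.59701493 109.8358209 ] [ 0.97781267 -0.75583206]
[327 166   9   9  40] [331.05 169.8 ] [ 0.80735925 -0.05907261]
[281 171  17  15 113] [289.74336283 179.16814159] [0.78092628 0.04777011]
[325 173  13  11  62] [330.27419355 178.06451613] [ 0.78530638 -0.05739799]
[367 276  11  14  99] [372.57575758 282.50505051] [ 0.51597795 -0.16852505]
[411 300  17  11 102] [418.51960784 305.23529412] [ 0.46077678 -0.28408126]
[375 315  13  14  89] [381.64044944 321.5505618 ] [ 0.41844064 -0.19176729]
red [589 140   7   7  39] [592.02564103 142.97435897] [ 0.87042826 -0.71086053]
red [328 223   5   9  38] [330.02631579 226.60526316] [ 0.64830425 -0.05880639]
red [174 241  14  15 132] [181.22727273 247.65909091] [0.58992427 0.3081953 ]
red [453 265   6   5  30] [455.5 267. ] [ 0.55299393 -0.366573  ]
red [321 297  13  35 241] [326.9626556  314.75103734] [ 0.4315708 -0.0547498]
(279, 267) [0.54588763 0.0648268 ]
(288, 236) [0.62318517 0.04465601]
(353, 232) [ 0.63566579 -0.11571389]
```

View pics/crop1.png

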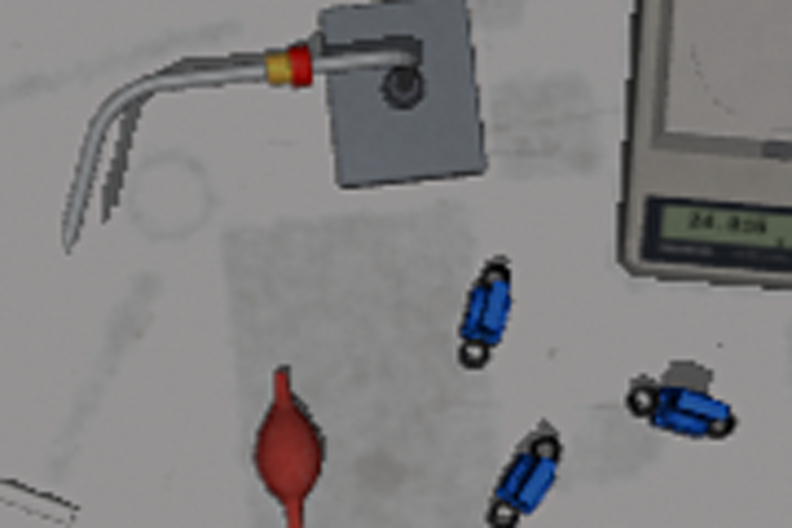

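The crop shows the target's long axis running from (640,398) to (725,425), so its bore axis is at about -17° in world yaw. The first leg is nearly parallel to that. The brass buffer is at (279,67) and the ring at (300,65). I'll go above the rod first for a close look.

```bash
cat >> h.py <<'E'
def pose():
    s=ctrl.state(); return np.array(s['eef_pos']),R.from_rotvec(s['orientation'])
def yaw_y(r): v=r.apply([0,1,0]); return np.degrees(np.arctan2(v[1],v[0]))
def plan(target,yaw=None,step=.028,tw=7.0,start=None):
    """rows (scaled) from the current pose to target (world), tool y at yaw (deg)"""
    p,r=pose() if start is None else start
    d=np.array(target)-p; a=0 if yaw is None else (yaw-yaw_y(r)+180)%360-180
    n=int(max(1,np.ceil(np.abs(r.inv().apply(d)).max()/step),np.ceil(np.linalg.norm(d)/.04),np.ceil(abs(a)/tw)))
    for k in range(n):
        # world yaw +a is -a about a downward tool z
        rk=R.from_euler('z',a*k/n,degrees=True)*r
        print('  ',np.round(np.r_[rk.inv().apply(d/n)/.03,-a/n/45],3).tolist(),',' if (k+1)%5 else '\n')
    print(n,'rows, yaw from',yaw_y(r),'turn',a)
E
python3 - <<'E'
from h import *
plan([.45,.02,.33],-17)
E
```

```text
[-0.88, -0.634, -0.202, 0.12] ,
   [-0.936, -0.548, -0.202, 0.12] ,
   [-0.983, -0.457, -0.202, 0.12] ,
   [-1.022, -0.363, -0.203, 0.12] ,
   [-1.052, -0.265, -0.203, 0.12] 

   [-1.072, -0.164, -0.203, 0.12] ,
   [-1.083, -0.063, -0.203, 0.12] ,
   [-1.084, 0.04, -0.203, 0.12] ,
   [-1.075, 0.142, -0.204, 0.12] ,
   [-1.057, 0.242, -0.204, 0.12] 

   [-1.029, 0.341, -0.204, 0.12] ,
   [-0.993, 0.436, -0.204, 0.12] ,
   [-0.947, 0.528, -0.204, 0.12] ,
   [-0.893, 0.615, -0.205, 0.12] ,
   [-0.831, 0.696, -0.205, 0.12] 

15 rows, yaw from 64.11244160995099 turn -81.11244160995099
```

Request:
drive_tool:
  deltas:
    - [-0.88, -0.63, -0.2, 0.12]
    - [-0.94, -0.55, -0.2, 0.12]
    - [-0.98, -0.46, -0.2, 0.12]
    - [-1, -0.36, -0.2, 0.12]
    - [-1, -0.27, -0.2, 0.12]

```text
t: 0.52
eef_pos: [0.2941, 0.3066, 0.2691]
orientation: [-1.405, -2.81, 0.002]
contact_force: [-0.1, -0.1, -0.3]
grip_width: 0.0856
gripper_force: 0.0
```

Request:
drive_tool:
  deltas:
    - [-1, -0.16, -0.2, 0.12]
    - [-1, -0.06, -0.2, 0.12]
    - [-1, 0.04, -0.2, 0.12]
    - [-1, 0.14, -0.2, 0.12]
    - [-1, 0.24, -0.2, 0.12]

```text
t: 0.93
eef_pos: [0.3666, 0.1736, 0.2993]
orientation: [-2.022, -2.404, 0.001]
contact_force: [-0.4, 1.3, 0.1]
grip_width: 0.0855
gripper_force: 0.0
```

Request:
drive_tool:
  deltas:
    - [-1, 0.34, -0.2, 0.12]
    - [-1, 0.44, -0.2, 0.12]
    - [-0.95, 0.53, -0.2, 0.12]
    - [-0.9, 0.6, -0.2, 0.12]
    - [-0.8, 0.7, -0.2, 0.12]

```text
t: 1.35
eef_pos: [0.4439, 0.0317, 0.3293]
orientation: [-2.528, -1.865, 0.001]
contact_force: [0.7, 0.7, 0.3]
grip_width: 0.0852
gripper_force: 0.0
```

Request:
drive_tool:
  deltas:
    - [0, 0, 0, 0]
    - [0, 0, 0, 0]
    - [0, 0, 0, 0]

```text
t: 1.6
eef_pos: [0.4433, 0.0335, 0.3287]
orientation: [-2.522, -1.871, 0.002]
contact_force: [-0.4, 0.7, 0.4]
grip_width: 0.0852
gripper_force: 0.0
```

Run:
```python
from h import *
import pickle
p,r=pose(); print(p,r.as_rotvec(),yaw_y(r),ctrl.state()['t'])
c=snap('wrist','w1.png'); pickle.dump((p,r,c),open('w1.pkl','wb')); print(c['camera_matrix'],c['T_tool_cam'])
```

```text
[0.44329201 0.03346948 0.32872758] [-2.52230630e+00 -1.87082296e+00  1.71022750e-03] -16.870519680171828 1.6
[[371.64829954   0.         328.64381875]
 [  0.         371.64829954 239.02057189]
 [  0.           0.           1.        ]] [[-1.49117274e-04 -9.46869567e-01 -3.21617787e-01  8.26209273e-02]
 [ 9.99999873e-01  1.37991659e-05 -5.04273307e-04  1.02967890e-03]
 [ 4.81919105e-04 -3.21617822e-01  9.46869444e-01 -1.34632258e-01]
 [ 0.00000000e+00  0.00000000e+00  0.00000000e+00  1.00000000e+00]]
```

View pics/w1.png

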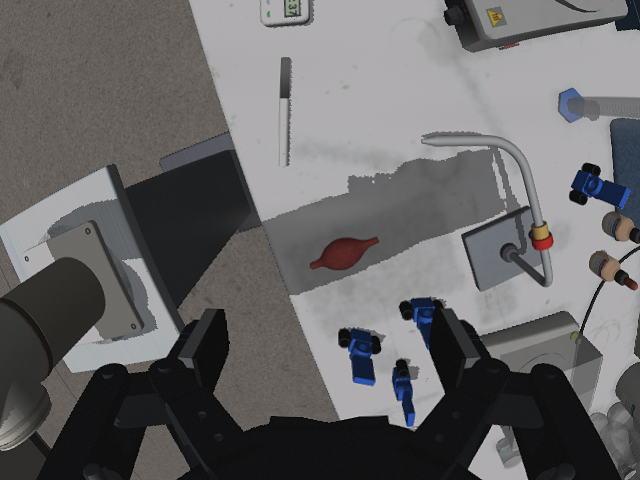

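The wrist view shows the rod tip at (424,140), the bend from about (490,138) to (535,200) and the ring at (541,240). The target carriage is at (403,393).

```bash
cat >> h.py <<'E'
def wray(p,r,c,px):
    K=c['camera_matrix']; T=np.array(c['T_tool_cam']); v=np.array([px[0]-K[0,2],px[1]-K[1,2]]); n=np.linalg.norm(v)+1e-9
    th=n/K[0,0]; d=np.r_[np.sin(th)*v/n,np.cos(th)]
    return p+r.apply(T[:3,3]),r.apply(T[:3,:3]@d)
def wonz(p,r,c,px,z):
    e,d=wray(p,r,c,px); return e+d*(z-e[2])/d[2]
def proj(p,r,c,X):
    T=np.array(c['T_tool_cam']); q=T[:3,:3].T@(r.inv().apply(np.array(X)-p)-T[:3,3]); K=c['camera_matrix']
    n=np.linalg.norm(q[:2])+1e-12; return q[:2]/n*np.arctan2(n,q[2])*K[0,0]+[K[0,2],K[1,2]]
E
python3 - <<'E'
from h import *
import pickle
p,r,c=pickle.load(open('w1.pkl','rb')); im=c['pixels'][:,:,::-1]
cv2.imwrite('pics/crop2.png',cv2.resize(im[122:292,412:572],None,fx=3.5,fy=3.5,interpolation=cv2.INTER_CUBIC))
g=cv2.cvtColor(im,cv2.COLOR_BGR2GRAY)
for x in (424,430,440,455,470): print(x,g[126:156,x])
for y in (190,205,215,222): print(y,g[y,515:560])
E
```

```text
424 [172 173 174 173 173 173 174 177 169  98 100 102 136 116 148 158 129  95
 165 172 168 167 166 164 163 163 163 161 162 162]
430 [172 173 173 173 173 174 179 106 102 104  93  92 112 139 155 158 147 124
  96 134 165 162 160 160 159 160 161 161 164 165]
440 [172 172 173 173 174 164 132 100  97  89 102 122 136 147 153 151 144 135
 119  98 113 166 167 166 169 171 173 173 173 173]
455 [173 172 172 174 176 147 101 104  95  89 107 125 138 148 152 149 142 131
 114 101 128 165 161 159 159 160 160 161 164 167]
470 [172 172 173 173 176 156 103 105  98  90 110 127 140 149 151 148 141 128
 110 104 146 177 176 176 158  96 100 101 102 102]
190 [174 174 174 174 174 174 174 174 175 176 184  37  83 109 123 134 149 152
 146 136 116 179 175 174 174 175 174 173 174 174 174 174 174 174 174 173
 174 174 174 175 174 174 174 174 174]
205 [104 104 103 102  97 140 179 179 181 151 135 125 130 143 163  53  92 114
 127 139 150 148 145 127 136 178 175 174 174 174 174 174 174 174 174 174
 174 175 173 174 174 174 174 175 174]
215 [ 48  54  59  64  63  68  99 115 113 113 114 115 114 114 114 115 115  72
  81 109 124 134 147 151 145 135 127 179 176 174 174 173 174 174 173 174
 174 174 173 173 173 173 173 174 173]
222 [ 75  64  66  66  65  64  74 116 113 113 113 114 114 113 113 114 114 116
 103  58  95 116 129 139 150 148 146 123  68  44  44 103 168 176 173 172
 171 170 169 167 166 165 165 165 165]
```

View pics/crop2.png

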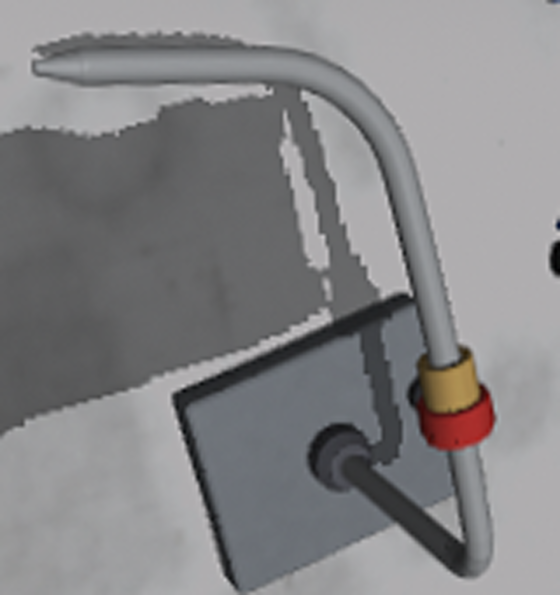

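Run:
```python
from h import *
import pickle
p,r,c=pickle.load(open('w1.pkl','rb'))
for z in (.13,.135,.14):
    P=lambda x,y:wonz(p,r,c,(x,y),z)[:2]
    t=P(421.3,140.9); a=P(440,140.5);b=P(470,140.3); e=P(530.7,190);f=P(536.9,215); rg=P(542.6,241)
    an=lambda u:np.degrees(np.arctan2(u[1],u[0]))
    d1=an(b-a);d2=an(f-e)
    # intersection of legs
    u1=(b-t)/np.linalg.norm(b-t);u2=(f-e)/np.linalg.norm(f-e)
    s=np.linalg.solve(np.c_[u1,-u2],e-t); I=t+u1*s[0]; T=45*np.tan(np.radians(35))
    print(z,t,'ring',rg,'dirs',d1,an(b-t),d2,'tip->corner mm',s[0]*1e3,'expect',65+T,'corner-ring',np.linalg.norm(rg-I)*1e3)
```

```text
0.13 [0.54248238 0.06950116] ring [ 0.65310038 -0.06437639] dirs -13.13908194566698 -13.069499493403057 -82.21426450344302 tip->corner mm 97.9651202717728 expect 96.50933921943694 corner-ring 112.75238215086578
0.135 [0.54137223 0.07014151] ring [ 0.65033102 -0.06172795] dirs -13.139081945666993 -13.069499493403038 -82.21426450344298 tip->corner mm 96.49569583864897 expect 96.50933921943694 corner-ring 111.06115669464461
0.14 [0.54026208 0.07078186] ring [ 0.64756165 -0.05907951] dirs -13.139081945667016 -13.069499493403056 -82.21426450344318 tip->corner mm 95.02627140552526 expect 96.50933921943694 corner-ring 109.36993123842329
```

Run:
```python
from h import *
plan([.46,-.28,.22],-17)
```

```text
[-0.896, 0.325, 0.329, 0.0] ,
   [-0.896, 0.325, 0.329, 0.0] ,
   [-0.896, 0.325, 0.329, 0.0] ,
   [-0.895, 0.325, 0.329, 0.0] ,
   [-0.895, 0.326, 0.329, 0.0] 

   [-0.895, 0.326, 0.329, 0.0] ,
   [-0.895, 0.326, 0.329, 0.0] ,
   [-0.895, 0.327, 0.329, 0.0] ,
   [-0.895, 0.327, 0.329, 0.0] ,
   [-0.895, 0.327, 0.329, 0.0] 

   [-0.895, 0.327, 0.329, 0.0] ,
11 rows, yaw from -16.812130248367474 turn -0.18786975163251896
```

Request:
drive_tool:
  deltas:
    - [-0.9, 0.33, 0.33, 0]
    - [-0.9, 0.33, 0.33, 0]
    - [-0.9, 0.33, 0.33, 0]
    - [-0.9, 0.33, 0.33, 0]
    - [-0.9, 0.33, 0.33, 0]

```text
t: 2.07
eef_pos: [0.4515, -0.1097, 0.2793]
orientation: [-2.52, -1.876, -0.0]
contact_force: [0.3, -0.3, 0.9]
grip_width: 0.0853
gripper_force: 0.0
```

Request:
drive_tool:
  deltas:
    - [-0.9, 0.33, 0.33, 0]
    - [-0.9, 0.33, 0.33, 0]
    - [-0.9, 0.33, 0.33, 0]
    - [-0.9, 0.33, 0.33, 0]
    - [-0.9, 0.33, 0.33, 0]

```text
t: 2.48
eef_pos: [0.4601, -0.2533, 0.2297]
orientation: [-2.52, -1.875, 0.0]
contact_force: [0.1, -0.3, -0.0]
grip_width: 0.0851
gripper_force: 0.0
```

Request:
drive_tool:
  deltas:
    - [-0.9, 0.33, 0.33, 0]
    - [0, 0, 0, 0]
    - [0, 0, 0, 0]
    - [0, 0, 0, 0]

```text
t: 2.82
eef_pos: [0.4618, -0.2809, 0.2203]
orientation: [-2.521, -1.873, -0.0]
contact_force: [-0.5, -0.1, 0.5]
grip_width: 0.0853
gripper_force: 0.0
```

Run:
```python
from h import *
import pickle
p,r=pose(); print(p,r.as_rotvec(),yaw_y(r),ctrl.state()['t'])
c=snap('wrist','w2.png'); pickle.dump((p,r,c),open('w2.pkl','wb'))
```

```text
[ 0.46179473 -0.28094017  0.22026965] [-2.52072593e+00 -1.87283940e+00 -7.33291871e-05] -16.777035671520974 2.8167
```

View pics/w2.png

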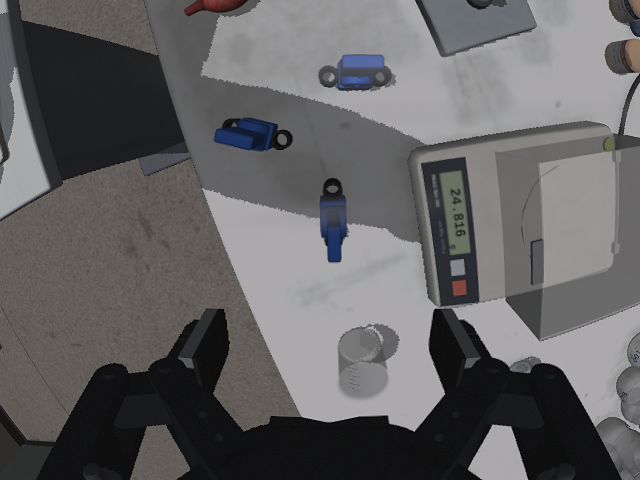

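The wrist view shows the target at (333,222), with the tab's top face at roughly x 327–342 and y 235–262. There is a beaker at (363,360) and the balance to the right.

Run:
```python
from h import *
import pickle
p,r,c=pickle.load(open('w2.pkl','rb')); im=c['pixels'][:,:,::-1]
hsv=cv2.cvtColor(im,cv2.COLOR_BGR2HSV)
for y in range(186,268,5): print(y,hsv[y,316:350,2].tolist())
for px,z in [((333,187),.03),((335,262),.106),((335,233),.106),((363,385),0),((360,345),.06),((428,270),.05)]: print(px,wonz(p,r,c,px,z))
```

```text
186 [89, 88, 89, 90, 90, 91, 84, 56, 14, 21, 25, 21, 33, 85, 90, 91, 90, 91, 92, 91, 56, 28, 21, 24, 21, 53, 88, 96, 96, 95, 96, 96, 97, 98]
191 [89, 88, 87, 88, 89, 92, 67, 38, 25, 24, 15, 19, 49, 76, 82, 88, 91, 90, 83, 78, 50, 25, 16, 22, 26, 27, 55, 98, 96, 96, 96, 97, 97, 98]
196 [89, 90, 92, 92, 73, 59, 54, 47, 35, 33, 35, 34, 28, 28, 30, 28, 29, 30, 31, 31, 31, 34, 36, 37, 38, 46, 57, 55, 57, 94, 98, 97, 98, 98]
201 [94, 93, 94, 89, 62, 70, 72, 73, 73, 74, 74, 76, 77, 79, 80, 80, 82, 81, 83, 83, 84, 85, 85, 86, 86, 86, 87, 88, 86, 72, 91, 99, 99, 100]
206 [97, 98, 96, 86, 89, 78, 77, 77, 77, 78, 78, 78, 78, 78, 79, 77, 75, 75, 74, 74, 75, 75, 75, 75, 75, 75, 75, 76, 73, 79, 96, 101, 100, 100]
211 [104, 104, 104, 104, 85, 92, 94, 93, 94, 94, 93, 88, 78, 77, 78, 78, 79, 78, 78, 78, 79, 77, 82, 88, 92, 92, 91, 91, 91, 83, 95, 101, 102, 101]
216 [105, 105, 105, 105, 88, 101, 103, 103, 103, 103, 100, 80, 78, 80, 80, 79, 79, 79, 79, 80, 78, 77, 77, 83, 94, 101, 99, 99, 98, 93, 94, 98, 102, 102]
221 [164, 162, 160, 159, 97, 102, 106, 106, 107, 107, 104, 74, 72, 73, 72, 73, 73, 72, 71
[... 1108 characters left out ...]
6, 89, 79, 115, 178, 173, 172, 171, 171, 172, 171, 172]
261 [171, 172, 171, 171, 172, 171, 171, 171, 171, 171, 173, 175, 111, 84, 84, 86, 84, 85, 85, 84, 84, 84, 83, 77, 117, 161, 174, 171, 171, 171, 171, 171, 172, 172]
266 [171, 171, 172, 172, 171, 171, 171, 172, 171, 171, 171, 172, 172, 171, 171, 171, 171, 171, 172, 172, 171, 171, 171, 172, 171, 171, 171, 171, 171, 171, 171, 171, 171, 171]
(333, 187) [ 0.47224126 -0.26201     0.03      ]
(335, 262) [ 0.46134988 -0.30104931  0.106     ]
(335, 233) [ 0.46758924 -0.27992722  0.106     ]
(363, 385) [ 4.37075658e-01 -5.12765678e-01 -5.55111512e-17]
(360, 345) [ 0.45525454 -0.40921624  0.06      ]
(428, 270) [ 0.53494562 -0.35597894  0.05      ]
```

Run:
```python
from h import *
p,r=pose()
plan([.4645,-.2874,.22])
plan([.4645,-.2874,.077],start=(np.array([.4645,-.2874,.22]),r))
```

```text
[-0.186, 0.143, 0.024, 0.0] ,
1 rows, yaw from -16.74999269311639 turn 0
   [-0.0, 0.0, 0.794, 0.0] ,
   [-0.0, 0.0, 0.794, 0.0] ,
   [-0.0, 0.0, 0.794, 0.0] ,
   [-0.0, 0.0, 0.794, 0.0] ,
   [-0.0, 0.0, 0.794, 0.0] 

   [-0.0, 0.0, 0.794, 0.0] ,
6 rows, yaw from -16.74999269311639 turn 0
```

Request:
drive_tool:
  deltas:
    - [-0.19, 0.14, 0, 0]
    - [0, 0, 0.8, 0]
    - [0, 0, 0.8, 0]
    - [0, 0, 0.8, 0]
    - [0, 0, 0.8, 0]

```text
t: 3.28
eef_pos: [0.465, -0.2886, 0.1245]
orientation: [2.52, 1.872, 0.001]
contact_force: [0.3, -0.6, -0.1]
grip_width: 0.0852
gripper_force: 0.0
```

Request:
drive_tool:
  deltas:
    - [0, 0, 0.8, 0]
    - [0, 0, 0.78, 0]
    - [0, 0, 0, 0]
    - [0, 0, 0, 0]

```text
t: 3.62
eef_pos: [0.4637, -0.2881, 0.0766]
orientation: [-2.52, -1.872, 0.001]
contact_force: [0.2, -0.4, 0.3]
grip_width: 0.0853
gripper_force: 0.0
```

Request:
drive_tool:
  deltas:
    - [0, 0, 0, 0]
    - [0, 0, 0, 0]
    - [0, 0, 0, 0]
    - [0, 0, 0, 0]
    - [0, 0, 0, 0]
  fingers: 255
  force: 60

```text
t: 4.03
eef_pos: [0.4646, -0.2895, 0.078]
orientation: [2.522, 1.87, 0.001]
contact_force: [-0.9, 0.5, -0.5]
grip_width: 0.0256
gripper_force: 0.0
```

Request:
drive_tool:
  deltas:
    - [0, 0, 0, 0]
    - [0, 0, 0, 0]
    - [0, 0, 0, 0]
    - [0, 0, 0, 0]
    - [0, 0, 0, 0]

```text
t: 4.45
eef_pos: [0.4644, -0.2894, 0.0775]
orientation: [2.523, 1.871, 0.0]
contact_force: [0.5, 0.6, 3.8]
grip_width: 0.0093
gripper_force: 59.2
```

Run:
```python
from h import *
p,r=pose()
q=p+[0,0,.14]
plan([.5024,.0791,.2],-13.1,start=(q,r))
```

```text
[0.932, -0.181, 0.044, -0.006] ,
   [0.933, -0.177, 0.044, -0.006] ,
   [0.934, -0.172, 0.044, -0.006] ,
   [0.935, -0.167, 0.044, -0.006] ,
   [0.936, -0.162, 0.044, -0.006] 

   [0.937, -0.158, 0.044, -0.006] ,
   [0.938, -0.153, 0.044, -0.006] ,
   [0.938, -0.148, 0.044, -0.006] ,
   [0.939, -0.143, 0.044, -0.006] ,
   [0.94, -0.138, 0.044, -0.006] 

   [0.94, -0.134, 0.044, -0.006] ,
   [0.941, -0.129, 0.044, -0.006] ,
   [0.942, -0.124, 0.044, -0.006] ,
13 rows, yaw from -16.890482522537475 turn 3.7904825225374736
```

Request:
drive_tool:
  deltas:
    - [0, 0, -0.4, 0]
    - [0, 0, -0.9, 0]
    - [0, 0, -0.95, 0]
    - [0, 0, -0.95, 0]
    - [0, 0, -0.95, 0]

```text
t: 4.87
eef_pos: [0.4634, -0.2887, 0.2018]
orientation: [-2.522, -1.87, 0.001]
contact_force: [0.1, -0.6, -0.9]
grip_width: 0.0093
gripper_force: 58.5
```

Request:
drive_tool:
  deltas:
    - [0, 0, -0.5, 0]
    - [0, 0, 0, 0]

```text
t: 5.03
eef_pos: [0.4659, -0.2902, 0.2202]
orientation: [2.518, 1.867, 0.004]
contact_force: [0.7, 0.1, -0.5]
grip_width: 0.009
gripper_force: 58.7
```

Request:
drive_tool:
  deltas:
    - [0.94, -0.18, 0, -0.006]
    - [0.94, -0.18, 0, -0.006]
    - [0.94, -0.17, 0, -0.006]
    - [0.94, -0.17, 0, -0.006]
    - [0.94, -0.16, 0, -0.006]

```text
t: 5.45
eef_pos: [0.4778, -0.145, 0.2143]
orientation: [-2.499, -1.899, 0.003]
contact_force: [0.7, 0.0, -0.7]
grip_width: 0.0092
gripper_force: 58.6
```

Request:
drive_tool:
  deltas:
    - [0.94, -0.16, 0, -0.006]
    - [0.94, -0.15, 0, -0.006]
    - [0.94, -0.15, 0, -0.006]
    - [0.94, -0.14, 0, -0.006]
    - [0.94, -0.14, 0, -0.006]

```text
t: 5.87
eef_pos: [0.4929, -0.0032, 0.2143]
orientation: [-2.477, -1.929, 0.004]
contact_force: [0.5, -0.4, -1.2]
grip_width: 0.0092
gripper_force: 58.6
```

Request:
drive_tool:
  deltas:
    - [0.94, -0.13, 0.1, -0.006]
    - [0.94, -0.13, 0.4, -0.006]
    - [0.9, -0.12, 0.5, -0.006]
    - [0, 0, 0.6, 0]
    - [0, 0, 0, 0]

```text
t: 6.28
eef_pos: [0.4994, 0.0801, 0.1631]
orientation: [-2.458, -1.948, 0.014]
contact_force: [-1.2, 0.4, -1.0]
grip_width: 0.0091
gripper_force: 58.5
```

Request:
drive_tool:
  deltas:
    - [0, 0, 0, 0]
    - [0, 0, 0, 0]

```text
t: 6.45
eef_pos: [0.5027, 0.0785, 0.1681]
orientation: [-2.465, -1.946, 0.002]
contact_force: [-0.2, -0.3, -0.1]
grip_width: 0.0089
gripper_force: 58.5
```

Run:
```python
from h import *
import pickle
p,r=pose(); print(p,r.as_rotvec(),yaw_y(r),ctrl.state()['t'])
c=snap('wrist','w3.png'); pickle.dump((p,r,c),open('w3.pkl','wb'))
s=snap('scene','s3.png'); pickle.dump(s,open('s3.pkl','wb'))
im=c['pixels'][:,:,::-1]
cv2.imwrite('pics/v3.png',np.hstack([cv2.resize(im[120:420,240:500],None,fx=1.7,fy=1.7),cv2.resize(s['pixels'][190:290,250:370,::-1],None,fx=2.9,fy=5.1,interpolation=cv2.INTER_CUBIC)[:510]]))
```

```text
[0.50267175 0.07849142 0.16813221] [-2.46534644e+00 -1.94634279e+00  2.14775105e-03] -13.419223467021759 6.45
```

View pics/v3.png

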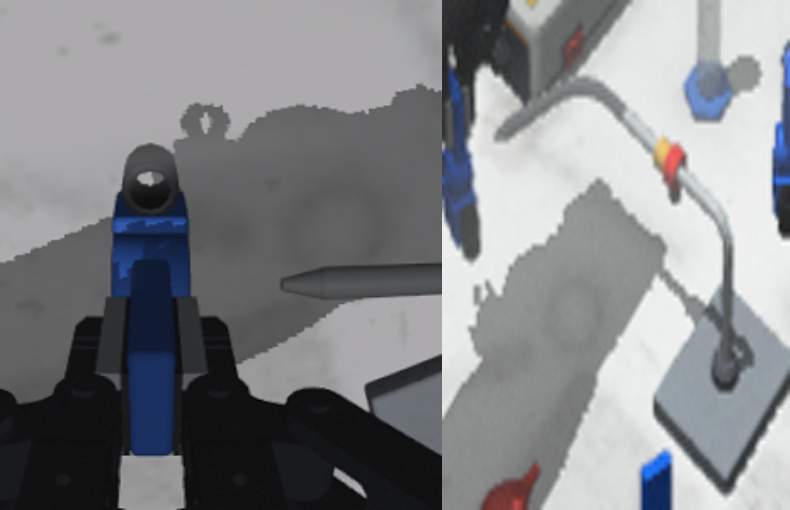

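The left half shows the carriage gripped upright in the fingers. The tab's top face spans crop y 352–455 and the rod tip is at crop (283,284), which is wrist pixel (406.5,287). The right half, from the scene camera, shows the rod and ring.

Run:
```python
from h import *
import pickle
p,r,c=pickle.load(open('w3.pkl','rb')); I=R.identity(); o=np.zeros(3); s=pickle.load(open('s3.pkl','rb'))
for row in (327,387.6): print('tab top edge',wonz(o,I,c,(329,row),-.0285))
print('tube',wonz(o,I,c,(240+150/1.7,120+175/1.7),.0335+.014))
for z in (.13,.135,.14):
    print(z,'tip tool',wonz(o,I,c,(406.5,286.8),p[2]-z)*1e3,'rod at 60 further',wonz(o,I,c,(490,285),p[2]-z)*1e3, wonz(p,r,c,(406.5,286.8),z))
g=cv2.cvtColor(c['pixels'],cv2.COLOR_RGB2GRAY)
for x in (410,430,460,490): print(x,g[270:302,x].tolist())
# ring in scene vs wrist1
p1,r1,c1=pickle.load(open('w1.pkl','rb'))
def tri(e1,d1,e2,d2):
    A=np.c_[d1,-d2]; t=np.linalg.lstsq(A,e2-e1,rcond=None)[0]; a=e1+d1*t[0];b=e2+d2*t[1]; return (a+b)/2,np.linalg.norm(a-b)
print('tip wrist1-scene',tri(*wray(p1,r1,c1,(421.3,140.9)),*ray(s,(250+58/2.9,190+134/5.1))))
print('tip w1-w3',tri(*wray(p1,r1,c1,(421.3,140.9)),*wray(p,r,c,(406.5,286.8))))
```

```text
tab top edge [ 0.01540672  0.00108012 -0.0285    ]
tab top edge [-0.01188499  0.00108938 -0.0285    ]
tube [0.02936837 0.00071443 0.0475    ]
0.13 tip tool [-2.57567744 41.74898981 38.13220791] rod at 60 further [-2.91981214 89.99502849 38.13220791] [0.54262354 0.06630857 0.13      ]
0.135 tip tool [-0.11177849 40.57043836 33.13220791] rod at 60 further [-0.44595351 87.42017845 33.13220791] [0.54205598 0.06898098 0.135     ]
0.14 tip tool [ 2.35212046 39.39188691 28.13220791] rod at 60 further [ 2.02790512 84.84532841 28.13220791] [0.54148843 0.07165339 0.14      ]
410 [92, 92, 91, 92, 92, 93, 94, 95, 96, 96, 96, 98, 70, 53, 63, 72, 78, 84, 83, 80, 74, 64, 91, 95, 93, 92, 90, 89, 90, 88, 87, 88]
430 [96, 96, 95, 95, 96, 96, 84, 58, 44, 52, 58, 63, 65, 69, 71, 75, 78, 81, 82, 81, 80, 79, 79, 76, 70, 63, 79, 92, 94, 94, 94, 93]
460 [88, 90, 92, 93, 95, 84, 52, 48, 55, 62, 66, 69, 72, 75, 79, 82, 86, 87, 87, 83, 83, 81, 79, 72, 59, 154, 171, 171, 171, 170, 171, 171]
490 [98, 99, 100, 100, 93, 42, 49, 57, 62, 67, 70, 73, 76, 79, 83, 85, 87, 84, 83, 82, 80, 76, 69, 99, 178, 172, 171, 171, 171, 171, 171, 171]
tip wrist1-scene (array([0.5454067 , 0.06844087, 0.13299904]), np.float64(0.00750216421571999))
tip w1-w3 (array([0.54136806, 0.07027928, 0.13709881]), np.float64(0.0009318746185550106))
```

Request:
drive_tool:
  deltas:
    - [-0.04, 0.2, -0.05, 0]
    - [0, 0.3, 0, 0]
    - [0, 0.3, 0, 0]
    - [0, 0.15, 0, 0]
    - [0, 0.1, 0, 0]

```text
t: 6.97
eef_pos: [0.5348, 0.0701, 0.1701]
orientation: [2.466, 1.946, 0.001]
contact_force: [-1.1, -0.5, -1.8]
grip_width: 0.0093
gripper_force: 58.7
```

Request:
drive_tool:
  deltas:
    - [0, 0.1, 0, 0]
    - [0, 0.1, 0, 0]
    - [0, 0.05, 0, 0]
    - [0, 0, 0, 0]

```text
t: 7.3
eef_pos: [0.5409, 0.0689, 0.1699]
orientation: [-2.465, -1.948, 0.0]
contact_force: [1.1, -0.3, -1.5]
grip_width: 0.0093
gripper_force: 58.7
```

Run:
```python
from h import *
import pickle
p,r=pose(); s=ctrl.state();print(p,yaw_y(r),s['t'],s['contact_force'])
c=snap('wrist','w4.png'); pickle.dump((p,r,c),open('w4.pkl','wb'))
im=c['pixels'][:,:,::-1]
cv2.imwrite('pics/v4.png',cv2.resize(im[180:360,290:460],None,fx=3,fy=3))
g=cv2.cvtColor(im,cv2.COLOR_BGR2GRAY)
for x in (390,410,430,460): print(x,g[266:306,x].tolist())
```

```text
[0.54090274 0.06888567 0.16988079] -13.37351615041477 7.3 [ 1.07512652 -0.29551564 -1.54882276]
390 [93, 93, 93, 92, 93, 92, 92, 92, 79, 37, 46, 55, 59, 65, 67, 70, 73, 76, 81, 85, 87, 85, 81, 79, 78, 75, 71, 65, 73, 92, 91, 89, 89, 90, 90, 89, 89, 90, 90, 90]
410 [89, 88, 88, 89, 87, 87, 88, 90, 65, 41, 51, 56, 61, 66, 70, 71, 74, 79, 83, 85, 84, 83, 80, 78, 78, 74, 67, 71, 85, 90, 87, 86, 88, 91, 94, 95, 95, 95, 96, 95]
430 [92, 93, 93, 92, 93, 94, 94, 81, 45, 48, 54, 60, 65, 68, 70, 73, 76, 81, 83, 85, 83, 80, 79, 77, 75, 70, 66, 75, 96, 96, 96, 96, 95, 93, 143, 140, 125, 165, 163, 162]
460 [96, 96, 96, 96, 95, 96, 98, 74, 39, 50, 57, 63, 66, 69, 71, 75, 77, 81, 83, 82, 81, 79, 78, 77, 72, 66, 89, 170, 165, 163, 163, 163, 163, 164, 163, 163, 163, 164, 163, 163]
```

View pics/v4.png

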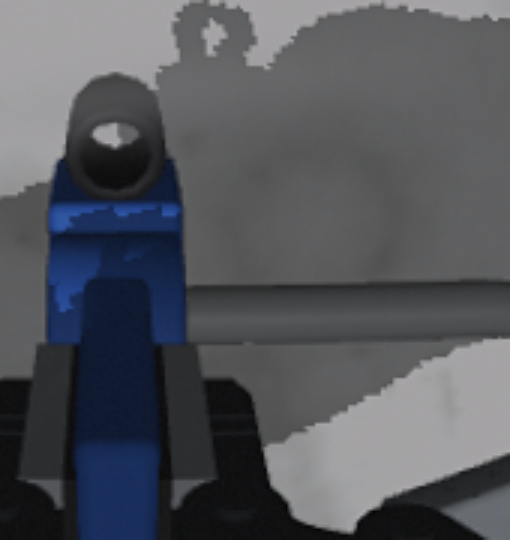

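The crop shows the rod already inside the sleeve, with its rows at about 285–342 in the crop and forces near 1 N. I'll check the lateral offset and continue gently.

Run:
```python
from h import *
import pickle
p,r,c=pickle.load(open('w4.pkl','rb')); I=R.identity(); o=np.zeros(3)
for q in ((390,284),(460,282.8)):
  for z in (.032,.034,.036): print(q,z,wonz(o,I,c,q,z)*1e3)
```

```text
(390, 284) 0.032 [ 2.16368996 31.67122831 32.        ]
(390, 284) 0.034 [ 1.19874788 32.03904198 34.        ]
(390, 284) 0.036 [ 0.2338058  32.40685566 36.        ]
(460, 282.8) 0.032 [ 2.00119573 69.01573302 32.        ]
(460, 282.8) 0.034 [ 1.0343033  69.83177744 34.        ]
(460, 282.8) 0.036 [6.74108623e-02 7.06478219e+01 3.60000000e+01]
```

Request:
drive_tool:
  deltas:
    - [0, 0.07, 0, 0]
    - [0, 0.07, 0, 0]
    - [0, 0, 0, 0]

```text
t: 7.6
eef_pos: [0.5452, 0.0679, 0.1701]
orientation: [2.465, 1.947, 0.001]
contact_force: [-0.4, 0.5, -1.0]
grip_width: 0.0092
gripper_force: 58.7
```

Request:
drive_tool:
  deltas:
    - [0, 0.1, 0, 0]
    - [0, 0.1, 0, 0]
    - [0, 0, 0, 0]

```text
t: 7.85
eef_pos: [0.5513, 0.0664, 0.17]
orientation: [2.465, 1.947, 0.001]
contact_force: [-0.4, -0.3, -1.7]
grip_width: 0.0095
gripper_force: 58.6
```

Request:
drive_tool:
  deltas:
    - [0, 0.1, 0, 0]
    - [0, 0.1, 0, 0]
    - [0, 0, 0, 0]

```text
t: 8.1
eef_pos: [0.5571, 0.065, 0.17]
orientation: [2.465, 1.947, 0.001]
contact_force: [-0.1, 0.5, -0.7]
grip_width: 0.0092
gripper_force: 58.6
```

Request:
drive_tool:
  deltas:
    - [0, 0.1, 0, 0]
    - [0, 0.1, 0, 0]
    - [0, 0, 0, 0]

```text
t: 8.35
eef_pos: [0.563, 0.0636, 0.17]
orientation: [2.465, 1.947, 0.001]
contact_force: [-0.1, 0.1, -1.1]
grip_width: 0.0096
gripper_force: 58.6
```

Request:
drive_tool:
  deltas:
    - [0, 0.1, 0, 0]
    - [0, 0.1, 0, 0]
    - [0, 0, 0, 0]

```text
t: 8.6
eef_pos: [0.5688, 0.0622, 0.17]
orientation: [2.465, 1.947, 0.001]
contact_force: [0.8, -0.0, -0.4]
grip_width: 0.0091
gripper_force: 58.6
```

Threaded with no contact. I'll feel the play vertically and laterally to centre the bore.

Request:
drive_tool:
  deltas:
    - [0, 0, -0.025, 0]
    - [0, 0, 0, 0]
    - [0, 0, 0, 0]

```text
t: 8.85
eef_pos: [0.5681, 0.0624, 0.1708]
orientation: [-2.465, -1.948, 0.0]
contact_force: [-0.4, -0.1, -1.6]
grip_width: 0.0096
gripper_force: 58.6
```

Request:
drive_tool:
  deltas:
    - [0, 0, 0.05, 0]
    - [0, 0, 0, 0]
    - [0, 0, 0, 0]

```text
t: 9.1
eef_pos: [0.5683, 0.0626, 0.1694]
orientation: [2.465, 1.948, 0.001]
contact_force: [0.3, 0.3, 0.6]
grip_width: 0.0091
gripper_force: 59.0
```

Request:
drive_tool:
  deltas:
    - [-0.025, 0, -0.025, 0]
    - [0, 0, 0, 0]
    - [0, 0, 0, 0]

```text
t: 9.35
eef_pos: [0.568, 0.0619, 0.1702]
orientation: [-2.465, -1.948, -0.001]
contact_force: [1.3, 1.7, 0.2]
grip_width: 0.0092
gripper_force: 58.8
```

Request:
drive_tool:
  deltas:
    - [0.05, 0, 0, 0]
    - [0, 0, 0, 0]
    - [0, 0, 0, 0]

```text
t: 9.6
eef_pos: [0.5681, 0.0629, 0.1697]
orientation: [2.465, 1.947, -0.002]
contact_force: [0.5, 0.2, -1.5]
grip_width: 0.0092
gripper_force: 58.8
```

Request:
drive_tool:
  deltas:
    - [-0.025, 0, 0, 0]
    - [0, 0, 0, 0]
    - [0, 0, 0, 0]

```text
t: 9.85
eef_pos: [0.5681, 0.0623, 0.1699]
orientation: [-2.465, -1.947, 0.0]
contact_force: [1.1, 0.2, -1.0]
grip_width: 0.0092
gripper_force: 58.8
```

```bash
cat > path.py <<'E'
from h import *
D1=-13.4; L1,RAD,ARC=.065,.045,np.radians(70); BX=.0015
def u(a): a=np.radians(a); return np.array([np.cos(a),np.sin(a)])
T0=np.array([.5685,.0642])-.0278*u(D1)      # rod tip as felt
def axis(s):
    """point and heading (deg) of the rod axis s past the tip"""
    if s<L1: return T0+s*u(D1),D1
    th=min((s-L1)/RAD,ARC); C=T0+L1*u(D1)+RAD*u(D1-90)
    q=C+RAD*u(D1+90-np.degrees(th)); h=D1-np.degrees(th)
    return q+max(0,s-L1-RAD*ARC)*u(h),h
def tcp(s,h=.011):
    """TCP xy and yaw for the bore centred at s: chord of the ends and middle"""
    a,b,m=axis(s-h)[0],axis(s+h)[0],axis(s)[0]
    d=b-a; y=np.degrees(np.arctan2(d[1],d[0])); c=(m+(a+b)/2)/2
    return c-BX*u(y+90),y
def rows(s0,s1,ds=.003):
    n=int(np.ceil(abs(s1-s0)/ds-1e-6)); S=np.linspace(s0,s1,n+1)
    for i in range(n):
        (p,a),(q,b)=tcp(S[i]),tcp(S[i+1]); d=q-p
        print('s=%.1f->%.1f'%(S[i]*1e3,S[i+1]*1e3),np.round([d@u(a+90)/.03,d@u(a)/.03,0,-(b-a)/45],3).tolist(),' tcp after',np.round(q,4),round(b,1))
if __name__=='__main__':
    rows(.0520,.0520+.09,.003)
    print(axis(.065+.055+.0795)[0])
E
python3 path.py
```

```text
s=52.0->55.0 [-0.0, 0.1, 0.0, 0.001]  tcp after [0.5946 0.0564] -13.4
s=55.0->58.0 [-0.001, 0.1, 0.0, 0.01]  tcp after [0.5975 0.0557] -13.9
s=58.0->61.0 [-0.002, 0.099, 0.0, 0.021]  tcp after [0.6004 0.0549] -14.8
s=61.0->64.0 [-0.002, 0.098, 0.0, 0.033]  tcp after [0.6032 0.0541] -16.3
s=64.0->67.0 [-0.002, 0.098, 0.0, 0.044]  tcp after [0.606  0.0532] -18.3
s=67.0->70.0 [-0.003, 0.097, 0.0, 0.056]  tcp after [0.6087 0.0522] -20.8
s=70.0->73.0 [-0.004, 0.096, 0.0, 0.068]  tcp after [0.6114 0.0511] -23.8
s=73.0->76.0 [-0.004, 0.096, 0.0, 0.079]  tcp after [0.614  0.0498] -27.4
s=76.0->79.0 [-0.003, 0.095, 0.0, 0.085]  tcp after [0.6165 0.0484] -31.2
s=79.0->82.0 [-0.003, 0.095, 0.0, 0.085]  tcp after [0.6189 0.0469] -35.0
s=82.0->85.0 [-0.003, 0.095, 0.0, 0.085]  tcp after [0.6211 0.0452] -38.9
s=85.0->88.0 [-0.003, 0.095, 0.0, 0.085]  tcp after [0.6233 0.0433] -42.7
s=88.0->91.0 [-0.003, 0.095, 0.0, 0.085]  tcp after [0.6253 0.0413] -46.5
s=91.0->94.0 [-0.003, 0.095, 0.0, 0.085]  tcp after [0.6272 0.0391] -50.3
s=94.0->97.0 [-0.003, 0.095, 0.0, 0.085]  tcp after [0.629  0.0369] -54
[... 442 characters left out ...]
1 0.0214] -76.0
s=115.0->118.0 [-0.001, 0.097, 0.0, 0.056]  tcp after [0.6368 0.0185] -78.5
s=118.0->121.0 [-0.001, 0.098, 0.0, 0.044]  tcp after [0.6373 0.0157] -80.5
s=121.0->124.0 [-0.0, 0.098, 0.0, 0.033]  tcp after [0.6378 0.0127] -82.0
s=124.0->127.0 [0.001, 0.099, 0.0, 0.021]  tcp after [0.6382 0.0098] -82.9
s=127.0->130.0 [0.001, 0.1, 0.0, 0.01]  tcp after [0.6386 0.0068] -83.4
s=130.0->133.0 [0.0, 0.1, 0.0, 0.001]  tcp after [0.639  0.0039] -83.4
s=133.0->136.0 [-0.0, 0.1, 0.0, 0.0]  tcp after [0.6393 0.0009] -83.4
s=136.0->139.0 [-0.0, 0.1, 0.0, 0.0]  tcp after [ 0.6397 -0.0021] -83.4
s=139.0->142.0 [-0.0, 0.1, 0.0, -0.0]  tcp after [ 0.64   -0.0051] -83.4
[ 0.64810043 -0.06201888]
```

Request:
drive_tool:
  deltas:
    - [0.01, 0.1, -0.01, 0]
    - [0, 0.1, 0, 0]
    - [0, 0.1, 0, 0]
    - [0, 0.1, 0, 0]
    - [0, 0, 0, 0]

```text
t: 10.27
eef_pos: [0.5806, 0.0596, 0.1702]
orientation: [2.465, 1.947, 0.0]
contact_force: [-0.1, 0.1, -0.6]
grip_width: 0.0092
gripper_force: 58.6
```

Request:
drive_tool:
  deltas:
    - [0, 0.1, 0, 0]
    - [0, 0.1, 0, 0]
    - [0, 0.1, 0, 0]
    - [0, 0.1, 0, 0]
    - [0, 0, 0, 0]

```text
t: 10.68
eef_pos: [0.5922, 0.0569, 0.1703]
orientation: [2.465, 1.947, 0.001]
contact_force: [-1.2, -1.0, -1.7]
grip_width: 0.0094
gripper_force: 58.6
```

Request:
drive_tool:
  deltas:
    - [0, 0, 0, 0]
    - [0, 0, 0, 0]

```text
t: 10.85
eef_pos: [0.5915, 0.0571, 0.1702]
orientation: [-2.465, -1.947, 0.0]
contact_force: [-0.1, -0.4, -1.1]
grip_width: 0.0093
gripper_force: 58.6
```

Request:
drive_tool:
  deltas:
    - [0, 0.1, 0, 0]
    - [0, 0.1, 0, 0.01]
    - [0, 0, 0, 0]

```text
t: 11.1
eef_pos: [0.5981, 0.0556, 0.1704]
orientation: [2.473, 1.937, 0.001]
contact_force: [0.5, 0.1, -1.0]
grip_width: 0.0095
gripper_force: 58.6
```

Request:
drive_tool:
  deltas:
    - [0, 0.1, 0, 0.021]
    - [0, 0.1, 0, 0.033]
    - [0, 0, 0, 0]

```text
t: 11.35
eef_pos: [0.6039, 0.054, 0.1703]
orientation: [2.515, 1.883, 0.001]
contact_force: [0.4, -0.5, -1.2]
grip_width: 0.0094
gripper_force: 58.6
```

Request:
drive_tool:
  deltas:
    - [0, 0.098, 0, 0.044]
    - [0, 0, 0, 0]
    - [0, 0, 0, 0]

```text
t: 11.6
eef_pos: [0.6061, 0.0534, 0.1702]
orientation: [-2.545, -1.842, 0.0]
contact_force: [0.3, 0.7, -0.4]
grip_width: 0.0095
gripper_force: 58.6
```

Request:
drive_tool:
  deltas:
    - [-0.003, 0.097, 0, 0.056]
    - [0, 0, 0, 0]

```text
t: 11.77
eef_pos: [0.609, 0.0523, 0.1703]
orientation: [2.585, 1.784, 0.0]
contact_force: [0.4, -0.5, -0.3]
grip_width: 0.0091
gripper_force: 58.6
```

Request:
drive_tool:
  deltas:
    - [-0.004, 0.096, 0, 0.068]
    - [0, 0, 0, 0]

```text
t: 11.93
eef_pos: [0.6116, 0.0512, 0.1703]
orientation: [2.632, 1.716, 0.0]
contact_force: [0.1, 0.2, -0.8]
grip_width: 0.0092
gripper_force: 58.6
```

Request:
drive_tool:
  deltas:
    - [-0.004, 0.096, 0, 0.079]
    - [0, 0, 0, 0]
    - [0, 0, 0, 0]

```text
t: 12.18
eef_pos: [0.6139, 0.05, 0.1703]
orientation: [-2.682, -1.636, 0.0]
contact_force: [0.3, -0.5, -0.3]
grip_width: 0.0093
gripper_force: 58.6
```

```bash
cat > st.py <<'E'
from path import *
import sys
p,r=pose(); s=ctrl.state(); a=yaw_y(r)
print('t',s['t'],'tcp',p.round(4),'yaw',round(a,2),'F tool',r.inv().apply(s['contact_force']).round(2),'M tool',r.inv().apply(s['wrist_torque']).round(3))
S=np.linspace(.03,.22,400); Q=np.array([tcp(x)[0] for x in S]); i=np.argmin(np.linalg.norm(Q-p[:2],axis=1)); q,b=tcp(S[i])
print('model s',S[i],'lateral mm (tool x)',((p[:2]-q)@u(b+90)*1e3).round(2),'yaw err',round(a-b,2))
E
python3 st.py
```

```text
t 12.1833 tcp [0.6139 0.05   0.1703] yaw -27.22 F tool [-0.35  0.5   0.33] M tool [ 0.014 -0.     0.002]
model s 0.0757142857142857 lateral mm (tool x) 0.11 yaw err -0.18
```

Request:
drive_tool:
  deltas:
    - [-0.003, 0.095, 0, 0.085]
    - [0, 0, 0, 0]

```text
t: 12.35
eef_pos: [0.6166, 0.0485, 0.1703]
orientation: [2.736, 1.543, 0.0]
contact_force: [-0.4, -0.2, -0.8]
grip_width: 0.0095
gripper_force: 58.6
```

Request:
drive_tool:
  deltas:
    - [-0.003, 0.095, 0, 0.085]
    - [0, 0, 0, 0]

```text
t: 12.52
eef_pos: [0.619, 0.047, 0.1703]
orientation: [2.786, 1.452, 0.0]
contact_force: [1.0, 0.1, -1.3]
grip_width: 0.0093
gripper_force: 58.6
```

Request:
drive_tool:
  deltas:
    - [-0.003, 0.095, 0, 0.085]
    - [0, 0, 0, 0]
    - [0, 0, 0, 0]

```text
t: 12.77
eef_pos: [0.621, 0.0454, 0.1703]
orientation: [-2.831, -1.361, 0.0]
contact_force: [0.1, 0.1, -0.9]
grip_width: 0.0095
gripper_force: 58.6
```

```bash
python3 st.py
```

```text
t 12.7667 tcp [0.621  0.0454 0.1703] yaw -38.64 F tool [0.15 0.02 0.95] M tool [-0.003 -0.036  0.029]
model s 0.08476190476190476 lateral mm (tool x) 0.12 yaw err -0.07
```

Request:
drive_tool:
  deltas:
    - [-0.003, 0.095, 0, 0.085]
    - [0, 0, 0, 0]

```text
t: 12.93
eef_pos: [0.6233, 0.0434, 0.1703]
orientation: [2.876, 1.263, 0.0]
contact_force: [0.5, -0.1, -0.4]
grip_width: 0.0095
gripper_force: 58.6
```

Request:
drive_tool:
  deltas:
    - [-0.003, 0.095, 0, 0.085]
    - [0, 0, 0, 0]

```text
t: 13.1
eef_pos: [0.6254, 0.0414, 0.1703]
orientation: [2.917, 1.167, 0.0]
contact_force: [0.3, -0.5, -0.1]
grip_width: 0.0093
gripper_force: 58.6
```

Request:
drive_tool:
  deltas:
    - [-0.003, 0.095, 0, 0.085]
    - [0, 0, 0, 0]
    - [0, 0, 0, 0]

```text
t: 13.35
eef_pos: [0.6271, 0.0394, 0.1703]
orientation: [-2.953, -1.072, 0.0]
contact_force: [0.2, 1.4, -0.7]
grip_width: 0.0094
gripper_force: 58.6
```

```bash
python3 st.py
```

```text
t 13.35 tcp [0.6271 0.0394 0.1703] yaw -50.1 F tool [ 1.04 -0.89  0.74] M tool [ 0.011  0.003 -0.041]
model s 0.09380952380952381 lateral mm (tool x) 0.1 yaw err -0.02
```

Request:
drive_tool:
  deltas:
    - [-0.003, 0.095, 0, 0.085]
    - [0, 0, 0, 0]

```text
t: 13.52
eef_pos: [0.629, 0.037, 0.1703]
orientation: [2.988, 0.969, -0.0]
contact_force: [0.2, -0.8, -0.7]
grip_width: 0.0094
gripper_force: 58.6
```

Request:
drive_tool:
  deltas:
    - [-0.003, 0.095, 0, 0.085]
    - [0, 0, 0, 0]
    - [0, 0, 0, 0]

```text
t: 13.77
eef_pos: [0.6304, 0.0348, 0.1703]
orientation: [-3.018, -0.872, 0.0]
contact_force: [0.2, -0.2, -0.8]
grip_width: 0.0093
gripper_force: 58.6
```

```bash
python3 st.py
```

```text
t 13.7667 tcp [0.6304 0.0348 0.1703] yaw -57.77 F tool [0.07 0.22 0.83] M tool [-0.    -0.017 -0.012]
model s 0.09952380952380953 lateral mm (tool x) 0.05 yaw err -0.41
```

Request:
drive_tool:
  deltas:
    - [-0.003, 0.095, 0, 0.085]
    - [0, 0, 0, 0]

```text
t: 13.93
eef_pos: [0.632, 0.0322, 0.1703]
orientation: [3.046, 0.768, -0.0]
contact_force: [-0.7, -0.1, -1.4]
grip_width: 0.0092
gripper_force: 58.7
```

Request:
drive_tool:
  deltas:
    - [-0.003, 0.095, 0, 0.085]
    - [0, 0, 0, 0]

```text
t: 14.1
eef_pos: [0.6332, 0.0296, 0.1703]
orientation: [3.07, 0.666, -0.0]
contact_force: [-1.0, -0.3, -1.1]
grip_width: 0.0091
gripper_force: 58.7
```

Request:
drive_tool:
  deltas:
    - [-0.003, 0.095, 0, 0.085]
    - [0, 0, 0, 0]
    - [0, 0, 0, 0]

```text
t: 14.35
eef_pos: [0.6343, 0.0272, 0.1703]
orientation: [-3.09, -0.566, 0.0]
contact_force: [-0.6, 0.6, -2.5]
grip_width: 0.0096
gripper_force: 58.7
```

```bash
python3 st.py
```

```text
t 14.35 tcp [0.6343 0.0272 0.1703] yaw -69.23 F tool [-0.4  -0.77  2.52] M tool [-0.024 -0.051  0.013]
model s 0.10857142857142857 lateral mm (tool x) 0.03 yaw err -0.35
```

Request:
drive_tool:
  deltas:
    - [-0.002, 0.096, 0, 0.079]
    - [0, 0, 0, 0]

```text
t: 14.52
eef_pos: [0.6354, 0.0243, 0.1703]
orientation: [3.107, 0.467, 0.0]
contact_force: [-0.3, 0.0, -1.0]
grip_width: 0.0094
gripper_force: 58.6
```

Request:
drive_tool:
  deltas:
    - [-0.001, 0.096, 0, 0.067]
    - [0, 0, 0, 0]

```text
t: 14.68
eef_pos: [0.6362, 0.0215, 0.1703]
orientation: [3.118, 0.386, 0.0]
contact_force: [-0.4, -0.4, -0.8]
grip_width: 0.0093
gripper_force: 58.6
```

Request:
drive_tool:
  deltas:
    - [-0.001, 0.097, 0, 0.056]
    - [0, 0, 0, 0]
    - [0, 0, 0, 0]

```text
t: 14.93
eef_pos: [0.6368, 0.0189, 0.1703]
orientation: [-3.125, -0.319, -0.0]
contact_force: [0.1, 0.2, -0.5]
grip_width: 0.0093
gripper_force: 58.6
```

```bash
python3 st.py
```

```text
t 14.9333 tcp [0.6368 0.0189 0.1703] yaw -78.36 F tool [ 0.12 -0.2   0.52] M tool [-0.023 -0.033  0.027]
model s 0.11761904761904762 lateral mm (tool x) 0.15 yaw err -0.11
```

Request:
drive_tool:
  deltas:
    - [-0.001, 0.098, 0, 0.044]
    - [0, 0, 0, 0]
    - [0, 0.098, 0, 0.033]
    - [0, 0, 0, 0]

```text
t: 15.27
eef_pos: [0.6379, 0.0127, 0.1703]
orientation: [3.134, 0.219, 0.0]
contact_force: [0.3, -0.0, -1.1]
grip_width: 0.0093
gripper_force: 58.6
```

Request:
drive_tool:
  deltas:
    - [0, 0.099, 0, 0.021]
    - [0, 0, 0, 0]
    - [0, 0.1, 0, 0.01]
    - [0, 0, 0, 0]
    - [0, 0, 0, 0]

```text
t: 15.68
eef_pos: [0.6387, 0.0069, 0.1703]
orientation: [-3.136, -0.181, -0.0]
contact_force: [0.1, -0.5, -0.5]
grip_width: 0.0093
gripper_force: 58.6
```

Request:
drive_tool:
  deltas:
    - [0, 0.1, 0, 0]
    - [0, 0.1, 0, 0]
    - [0, 0, 0, 0]
    - [0, 0, 0, 0]

```text
t: 16.02
eef_pos: [0.6394, 0.0008, 0.1703]
orientation: [-3.136, -0.18, -0.0]
contact_force: [-0.1, 0.1, -1.2]
grip_width: 0.0089
gripper_force: 58.6
```

```bash
python3 st.py
python3 - <<'E'
from h import *
import pickle
p,r=pose(); c=snap('wrist','w5.png'); pickle.dump((p,r,c),open('w5.pkl','wb'))
im=c['pixels'][:,:,::-1]
cv2.imwrite('pics/v5.png',cv2.resize(im[180:360,290:500],None,fx=3,fy=3))
E
```

```text
t 16.0167 tcp [0.6394 0.0008 0.1703] yaw -83.42 F tool [-0.13 -0.13  1.2 ] M tool [-0.053 -0.002  0.008]
model s 0.1361904761904762 lateral mm (tool x) 0.08 yaw err -0.02
```

View pics/v5.png

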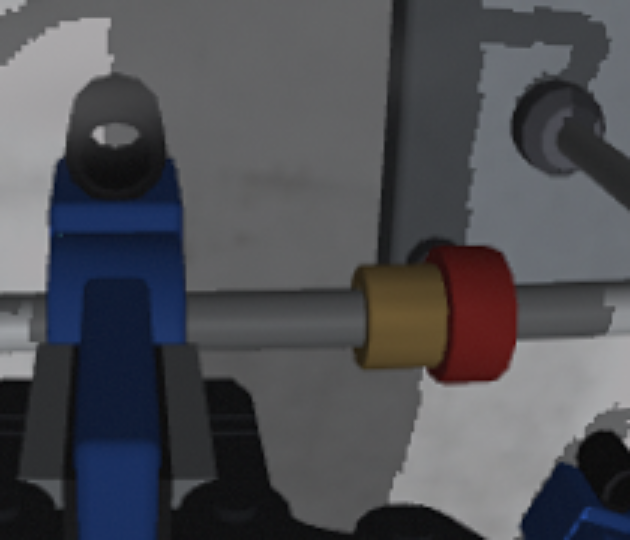

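The crop shows the carriage on the second leg. The brass buffer's near face is at about crop x 357 and the ring spans x 430–515, with nothing in between. I'll measure the rod's lateral offset and the gap.

Run:
```python
from h import *
import pickle
p,r,c=pickle.load(open('w5.pkl','rb')); I=R.identity(); o=np.zeros(3)
g=cv2.cvtColor(c['pixels'],cv2.COLOR_RGB2GRAY)
for x in (360,380,400): print(x,g[268:306,x].tolist())
for q in ((360,285.8),(400,285.8),(408.5,285.5),(411.5,285.5)): print(q,wonz(o,I,c,q,.034)*1e3)
```

```text
360 [99, 98, 99, 99, 99, 97, 97, 99, 101, 56, 46, 55, 61, 65, 69, 71, 74, 79, 83, 89, 90, 89, 85, 82, 80, 79, 74, 67, 70, 82, 88, 86, 87, 87, 87, 87, 89, 76]
380 [98, 98, 99, 98, 98, 98, 97, 96, 80, 42, 50, 58, 62, 68, 71, 73, 76, 79, 85, 89, 91, 88, 83, 81, 79, 78, 72, 64, 77, 87, 88, 88, 88, 88, 89, 88, 87, 87]
400 [97, 97, 97, 96, 96, 97, 99, 89, 60, 44, 54, 59, 65, 68, 72, 75, 77, 82, 87, 89, 89, 85, 82, 80, 79, 75, 69, 68, 79, 87, 86, 86, 86, 86, 85, 85, 83, 85]
(360, 285.8) [ 1.36354104 16.32295437 34.        ]
(400, 285.8) [ 1.09104706 36.8935172  34.        ]
(408.5, 285.5) [ 1.17651027 41.35046927 34.        ]
(411.5, 285.5) [ 1.1440004  42.93918935 34.        ]
```

Request:
drive_tool:
  deltas:
    - [0, 0.15, 0, 0]
    - [0, 0.15, 0, 0]
    - [0, 0, 0, 0]
    - [0, 0, 0, 0]

```text
t: 16.4
eef_pos: [0.6404, -0.0083, 0.1703]
orientation: [-3.136, -0.18, 0.0]
contact_force: [0.3, -0.4, -0.3]
grip_width: 0.0094
gripper_force: 58.6
```

Request:
drive_tool:
  deltas:
    - [0, 0.15, 0, 0]
    - [0, 0.15, 0, 0]
    - [0, 0, 0, 0]
    - [0, 0, 0, 0]

```text
t: 16.73
eef_pos: [0.6415, -0.0172, 0.1703]
orientation: [-3.136, -0.18, 0.0]
contact_force: [-0.1, -0.6, -1.0]
grip_width: 0.0091
gripper_force: 58.6
```

Request:
drive_tool:
  deltas:
    - [0, 0.1, 0, 0]
    - [0, 0.1, 0, 0]
    - [0, 0, 0, 0]
    - [0, 0, 0, 0]

```text
t: 17.07
eef_pos: [0.6421, -0.0229, 0.1703]
orientation: [-3.136, -0.18, 0.0]
contact_force: [0.3, 0.3, -0.2]
grip_width: 0.0091
gripper_force: 58.6
```

```bash
python3 st.py
```

```text
t 17.0667 tcp [ 0.6421 -0.0229  0.1703] yaw -83.42 F tool [ 0.34 -0.28  0.24] M tool [-0.032 -0.003 -0.025]
model s 0.16 lateral mm (tool x) 0.07 yaw err -0.02
```

Request:
drive_tool:
  deltas:
    - [0, 0.035, 0, 0]
    - [0, 0.035, 0, 0]
    - [0, 0, 0, 0]

```text
t: 17.32
eef_pos: [0.6424, -0.025, 0.1703]
orientation: [3.136, 0.181, -0.0]
contact_force: [0.4, -1.2, -1.3]
grip_width: 0.0097
gripper_force: 58.6
```

Request:
drive_tool:
  deltas:
    - [0, 0.035, 0, 0]
    - [0, 0, 0, 0]
    - [0, 0, 0, 0]

```text
t: 17.57
eef_pos: [0.6425, -0.0259, 0.1703]
orientation: [-3.136, -0.181, -0.0]
contact_force: [0.1, -0.8, -1.3]
grip_width: 0.0094
gripper_force: 58.6
```

Request:
drive_tool:
  deltas:
    - [0, 0.03, 0, 0]
    - [0, 0, 0, 0]
    - [0, 0, 0, 0]

```text
t: 17.82
eef_pos: [0.6426, -0.0268, 0.1703]
orientation: [3.136, 0.181, -0.0]
contact_force: [-0.6, 0.8, -1.4]
grip_width: 0.0091
gripper_force: 58.6
```

Request:
drive_tool:
  deltas:
    - [0, 0.02, 0, 0]
    - [0, 0, 0, 0]
    - [0, 0, 0, 0]

```text
t: 18.07
eef_pos: [0.6427, -0.0274, 0.1703]
orientation: [3.136, 0.181, -0.0]
contact_force: [0.7, -0.0, -1.6]
grip_width: 0.0092
gripper_force: 58.6
```

Request:
drive_tool:
  deltas:
    - [0, 0.02, 0, 0]
    - [0, 0, 0, 0]
    - [0, 0, 0, 0]

```text
t: 18.32
eef_pos: [0.6428, -0.028, 0.1703]
orientation: [3.136, 0.181, 0.0]
contact_force: [-0.0, -0.4, -0.6]
grip_width: 0.0094
gripper_force: 58.6
```

Request:
drive_tool:
  deltas:
    - [0, 0.02, 0, 0]
    - [0, 0, 0, 0]
    - [0, 0, 0, 0]

```text
t: 18.57
eef_pos: [0.6428, -0.0286, 0.1703]
orientation: [-3.136, -0.181, -0.0]
contact_force: [-0.6, 0.0, -0.8]
grip_width: 0.0094
gripper_force: 58.6
```

Request:
drive_tool:
  deltas:
    - [0, 0.02, 0, 0]
    - [0, 0, 0, 0]
    - [0, 0, 0, 0]

```text
t: 18.82
eef_pos: [0.6429, -0.029, 0.1703]
orientation: [-3.136, -0.181, 0.0]
contact_force: [0.7, 0.3, -0.9]
grip_width: 0.009
gripper_force: 58.6
```

Request:
drive_tool:
  deltas:
    - [0, 0.02, 0, 0]
    - [0, 0, 0, 0]
    - [0, 0, 0, 0]

```text
t: 19.07
eef_pos: [0.6429, -0.0291, 0.1703]
orientation: [-3.135, -0.182, 0.0]
contact_force: [-0.3, 3.2, -0.5]
grip_width: 0.0095
gripper_force: 58.6
```

Request:
drive_tool:
  deltas:
    - [0, 0.02, 0, 0]
    - [0, 0, 0, 0]
    - [0, 0, 0, 0]

```text
t: 19.32
eef_pos: [0.6429, -0.0292, 0.1704]
orientation: [-3.134, -0.182, 0.0]
contact_force: [-0.2, 5.2, 0.1]
grip_width: 0.0091
gripper_force: 58.7
```

Request:
drive_tool:
  deltas:
    - [0, 0.02, 0, 0]
    - [0, 0, 0, 0]
    - [0, 0, 0, 0]

```text
t: 19.57
eef_pos: [0.6429, -0.0293, 0.1704]
orientation: [-3.133, -0.183, 0.0]
contact_force: [-1.4, 7.2, 0.4]
grip_width: 0.0092
gripper_force: 58.7
```

Request:
drive_tool:
  deltas:
    - [0, 0.015, 0, 0]
    - [0, 0, 0, 0]
    - [0, 0, 0, 0]

```text
t: 19.82
eef_pos: [0.6429, -0.0293, 0.1704]
orientation: [-3.133, -0.183, 0.0]
contact_force: [-1.1, 7.8, 0.2]
grip_width: 0.0096
gripper_force: 58.7
```

Request:
drive_tool:
  deltas:
    - [0, 0.02, 0, 0]
    - [0, 0, 0, 0]
    - [0, 0, 0, 0]

```text
t: 20.07
eef_pos: [0.6429, -0.0294, 0.1704]
orientation: [-3.132, -0.184, 0.001]
contact_force: [-0.7, 7.0, 0.7]
grip_width: 0.0091
gripper_force: 58.7
```

Request:
drive_tool:
  deltas:
    - [0, 0.01, 0, 0]
    - [0, 0, 0, 0]
    - [0, 0, 0, 0]
    - [0, 0, 0, 0]
    - [0, 0, 0, 0]

```text
t: 20.48
eef_pos: [0.6429, -0.0294, 0.1704]
orientation: [-3.131, -0.184, 0.0]
contact_force: [-1.2, 8.1, 0.8]
grip_width: 0.0091
gripper_force: 58.7
```

Request:
drive_tool:
  deltas:
    - [0, 0, 0, 0]
    - [0, 0, 0, 0]
    - [0, 0, 0, 0]

```text
t: 20.73
eef_pos: [0.6429, -0.0294, 0.1704]
orientation: [-3.131, -0.184, 0.001]
contact_force: [-0.8, 8.9, 0.9]
grip_width: 0.0093
gripper_force: 58.7
```

```bash
python3 st.py
```

```text
t 20.7333 tcp [ 0.6429 -0.0294  0.1704] yaw -83.27 F tool [ 0.29 -8.91 -0.88] M tool [ 2.04  -0.107 -0.034]
model s 0.16666666666666666 lateral mm (tool x) 0.08 yaw err 0.13
```

Request:
drive_tool:
  deltas:
    - [0, 0.02, 0, 0]
    - [0, 0, 0, 0]
    - [0, 0, 0, 0]
    - [0, 0, 0, 0]
    - [0, 0, 0, 0]

```text
t: 21.15
eef_pos: [0.6429, -0.0295, 0.1704]
orientation: [-3.13, -0.184, 0.001]
contact_force: [-1.4, 9.9, 0.5]
grip_width: 0.0091
gripper_force: 58.8
```

Request:
drive_tool:
  deltas:
    - [0, 0.01, 0, 0]
    - [0, 0, 0, 0]
    - [0, 0, 0, 0]
    - [0, 0, 0, 0]
    - [0, 0, 0, 0]

```text
t: 21.57
eef_pos: [0.6429, -0.0295, 0.1704]
orientation: [-3.13, -0.185, 0.001]
contact_force: [-0.7, 10.0, 1.5]
grip_width: 0.0092
gripper_force: 58.8
```

Request:
drive_tool:
  deltas:
    - [0, 0, 0, 0]
    - [0, 0, 0, 0]
    - [0, 0, 0, 0]
    - [0, 0, 0, 0]

```text
t: 21.9
eef_pos: [0.6429, -0.0295, 0.1704]
orientation: [-3.13, -0.185, 0.001]
contact_force: [-1.7, 10.1, 1.1]
grip_width: 0.0094
gripper_force: 58.8
```

Request:
drive_tool:
  deltas:
    - [0, -0.06, 0, 0]
    - [0, -0.06, 0, 0]
    - [0, 0, 0, 0]
    - [0, 0, 0, 0]

```text
t: 22.23
eef_pos: [0.6429, -0.0291, 0.1703]
orientation: [-3.135, -0.181, 0.0]
contact_force: [-0.6, 4.8, 0.1]
grip_width: 0.0094
gripper_force: 59.0
```

```bash
python3 st.py
```

```text
t 22.2333 tcp [ 0.6429 -0.0291  0.1703] yaw -83.38 F tool [-0.03 -4.85 -0.09] M tool [ 1.021 -0.081 -0.012]
model s 0.1661904761904762 lateral mm (tool x) 0.11 yaw err 0.02
```

Request:
drive_tool:
  deltas:
    - [0, -0.02, 0.01, 0]
    - [0, 0, 0, 0]
    - [0, 0, 0, 0]
    - [0, 0, 0, 0]

```text
t: 22.57
eef_pos: [0.6429, -0.0291, 0.1701]
orientation: [-3.136, -0.181, -0.0]
contact_force: [-0.6, 4.0, -0.2]
grip_width: 0.0089
gripper_force: 59.3
```

Request:
drive_tool:
  deltas:
    - [0, 0, 0, 0]
    - [0, 0, 0, 0]
    - [0, 0, 0, 0]
    - [0, 0, 0, 0]
    - [0, 0, 0, 0]
  fingers: 110
  force: 20

```text
t: 22.98
eef_pos: [0.6429, -0.0295, 0.17]
orientation: [3.136, 0.18, 0.0]
contact_force: [0.9, -0.4, -0.0]
grip_width: 0.0485
gripper_force: 0.0
```

Request:
drive_tool:
  deltas:
    - [0, 0, 0, 0]
    - [0, 0, 0, 0]
    - [0, 0, 0, 0]
    - [0, 0, 0, 0]
    - [0, 0, 0, 0]

```text
t: 23.4
eef_pos: [0.6429, -0.029, 0.17]
orientation: [3.136, 0.181, -0.0]
contact_force: [0.6, -0.2, -0.6]
grip_width: 0.0488
gripper_force: 0.0
```

Released; now lift straight up and check.

Request:
drive_tool:
  deltas:
    - [0, 0, -0.2, 0]
    - [0, 0, -0.4, 0]
    - [0, 0, -0.7, 0]
    - [0, 0, -0.8, 0]
    - [0, 0, -0.8, 0]

```text
t: 23.82
eef_pos: [0.6425, -0.0289, 0.258]
orientation: [-3.136, -0.181, 0.001]
contact_force: [0.6, 0.6, 0.4]
grip_width: 0.0487
gripper_force: 0.0
```

Request:
drive_tool:
  deltas:
    - [0, 0, -0.8, 0]
    - [0, 0, -0.5, 0]
    - [0, 0, 0, 0]
    - [0, 0, 0, 0]
    - [0, 0, 0, 0]

```text
t: 24.23
eef_pos: [0.6424, -0.029, 0.2948]
orientation: [-3.136, -0.181, 0.003]
contact_force: [-0.4, 0.6, -0.7]
grip_width: 0.0486
gripper_force: 0.0
```

Run:
```python
from h import *
print(ctrl.state()['t'])
c=snap('wrist','w6.png'); s=snap('scene','s6.png')
a=cv2.resize(c['pixels'][100:420,160:480,::-1],(400,400)); b=cv2.resize(s['pixels'][160:290,250:380,::-1],(400,400),interpolation=cv2.INTER_CUBIC)
cv2.imwrite('pics/v6.png',np.hstack([a,b]))
```

```text
24.2333
```

View pics/v6.png

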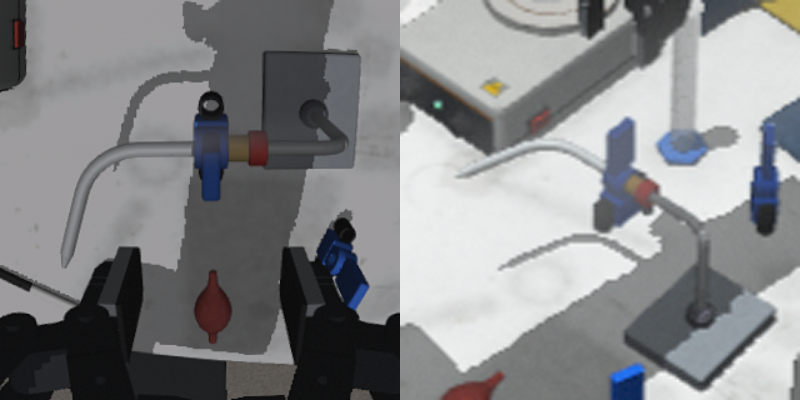

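Both views show the carriage hanging upright on the second leg, touching the brass buffer (left half, x≈228). The gripper is clear.

```bash
python3 -c "
from rig import ctrl; print(ctrl.job_done())"
```

```text
the job is handed in; nothing more can be done
None
```

I threaded the carriage onto the rod, took it round the bend without binding, pressed it on the buffer at about 10 N for roughly a second, and left it hanging upright and released. I handed the job in at about 24 s; no verdict was shown.

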